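# Seat the overhauled valve, back off two turns and hold the wheel for the gland

## Robot

A 6-joint arm with a two-finger parallel gripper is mounted at the origin on the work surface. World frame = base frame: x ahead of the robot, y to its left, z up, the work surface at z = 0. Lengths are in m, angles in rad, forces in N, time in s.
With the tool pointing down it reaches from about 0.2 to 0.875 m from the base axis. Payload 3.4 kg.
Tool frame: the origin (TCP) lies at the very end of the fingers, on their centre line; the grasp point (between the pads) lies 19 mm behind it (tcp_to_grasp is the distance from the TCP to the grasp point, in m); z points along the fingers, y is the line along which they close (so a half turn about z gives the same grasp; the last joint's range is limited). The gripper opens to 94 mm and grips with 3 to 60 N. Pads are 16 mm wide; open, the fingers measure 119 mm over their backs; the gripper's body (75 mm by 177 mm) begins 78 mm behind the grasp point.
Start: joints at [1.097, 0.276, 1.505, -0, 1.361, -0.121], TCP at [0.199, 0.54, 0.205] pointing down, gripper open.
Joint ranges: [-2.89, 2.89], [-0.75, 2.08], [0.22, 2.7], [-1.18, 4.32], [0.11, 2.71], [-2.7, 2.7]. Speed limits (rad/s): [2.57, 2.57, 3.14, 3.14, 3.14, 3.14].

## Interface

Orientations are given as a unit quaternion [w, x, y, z].
In Python, from bench import get_state, capture, hand_in, recognise, mark_of, tcp_to_grasp gives the robot as it stands.
- The arm moves only by the tool move_arm, never from a script. Its argument "rows" is a list of rows, each an object of numbers: "tx", "ty", "tz": the shift along the tool's x, y, z as a fraction of full scale; "spin": the turn about the tool's z as a fraction of full scale. In form: [{"tx": .., "ty": .., "tz": .., "spin": ..}, ...]. A call has exactly 8 rows; each row shifts and turns the commanded pose from where the row before left it, along the tool's axes as they then stand; what a row does not reach is not made up. Full scale, the value 1, is 0.025 m for a shift and 0.15 rad for a turn. A row lasts 1/8 s, in which the tool goes at most 62.5 mm and 10.7 degrees, less where a joint would pass 70% of its speed; a pose out of reach is approached as far as the arm can. A call with a number of a shift or a turn outside -1 to 1 is refused whole. A call with a gripper value outside its range is refused whole. "claw" is the closure, from -1 (fully open) to 1 (shut), set as the call begins (left out, the last holds). The fingers move at their own pace and stop on an object; "grip_force" is the grip in N (left out, the last holds). Time passes only in rows, so rows that do not move let the fingers close, or fill a call up. It gives the time, the measured TCP pose, the force, the opening and the grip force at its end, in the units of the state.
- get_state(): the state, without advancing time (a new reading comes with each control period).
- capture(name): name is "side" or "top" or "wrist"; returns a dict with "color" (420x560x3 uint8, red, green, blue), "range_z" (420x560 float32, m along the optical axis (not along the pixel's ray), 0 where there is no reading), "fx", "fy", "cx", "cy" (pixels), "position" and "rotation" of the camera in the world. Camera axes: x right, y up, looking along -z (the intrinsics and any distortion apply to the point x, -y, -z); pixel columns grow to the right and rows downward; lengths in m; the calibration is good to about 2 mm. A picture is of the moment at which its call begins.
- hand_in(): hands the job in; it is judged then, once.
Trained networks look in a picture, given as the dict that the camera call returned (one of the last four; its "shot" number tells which), for a name from the list of things; names that differ only in an ending like _2 or _b are one class to them, and where a whole thing is asked for, a point or a joint stands for the part that bears it (a point fixed in the world has none). Each returns a list of dicts, best first, with "confidence" (0 to 1); they miss things now and then, are a little off and sometimes report something else, mostly with a low value. They report only what shows in the picture. A call takes as long as a camera call.
- recognise(picture, label): "xy" ([column, row] in pixels, amid what is visible of it).
- mark_of(picture, label): "xy" ([column, row] in pixels: a listed point, or the origin of a listed thing).
The state is a dict: "clock": time; "qpos": joint angles; "qvel": joint speeds; "joint_efforts": joint torques, N m; "position": TCP position; "eef_rot": TCP orientation; "force": force on the tool from outside, world axes, zero at the start; "ft_torque": the same for the moment, N m; "finger_gap": finger opening in m; "grasp_force": force on a finger pad.
Only numpy, scipy, OpenCV 4.12 (cv2) and the standard library are available. Lean on these libraries where they do the work, as an engineer would, in place of code of your own. Each camera call takes 0.05 s, during which the arm holds its last target. There are 200 camera calls.

## Task

Clear the old reading from the yellow digital gauge on the valve test rig: take the orange-handled stylus from the tool block, push the gauge's small red recessed button all the way in with its tip, and stand the stylus back in the block. Then take the steel crank handle on the red handwheel, wind the valve shut (clockwise from above) until it comes up against its stop, and back it off exactly two full turns. Finish there with the handle still gripped and the wheel held still, so that the gland nuts can be tightened; leave the other tools and things on the bench where they are.

Things in the scene. Friction and masses are not known exactly. Their poses are not given: they have to be found in the camera images.
- valve_rig: bench test rig, fixed to the bench: a blue flanged globe valve with upright stem on a grey base plate 130 x 340 mm, pipe axis 80 mm above the bench. Origin on the bench surface directly under the stem axis, z up; the pipe runs along its y axis (plate from y = -230 to +110 mm, x = -65 to +65 mm); the gauge sits at y = -170 mm. Nothing of it but the crank handle stands higher than 220 mm
- reset_mouth (a point): centre of the mouth of the recess in the face of the yellow and grey digital gauge head (84 x 104 mm, face up, level, 165 mm above the bench), ringed in white; recess 14 mm in diameter (+-0.5 mm). At its bottom is the red button, 9 mm in diameter, its top 4 mm below the mouth when at rest; a tip no thicker than 10 mm fits in. The point's axes are those of valve_rig
- reset_button (a joint): how far the red spring button is pressed in, m: 0 at rest, 0.003 fully in; about 1.2 N starts it and 4 N takes it fully in. It springs back when let go
- wheel_hub (a point): centre of the red five-spoked handwheel (rim circle 58 mm in radius, rim bar 13 mm thick), on the stem axis, 205 mm above the bench. The wheel turns about the vertical and does not rise or fall. Its x axis points from the stem axis to the crank handle; the hub nut is 13 mm high above this point
- wheel (a joint): turn of the handwheel, rad: 0 = valve closed hard against its stop; grows as the wheel is turned anticlockwise seen from above (opening); one turn = 6.283, whole travel five turns. At the start it stands some 0.35 to 1.1 turns open. Stiff packing: about 3 N at the crank handle keeps it turning, and it stays where it is left
- crank: bright steel revolving crank handle, an upright plain cylinder 22 mm in diameter and 60 mm long on the rim, 58 mm from the stem axis; it spins freely on its own pin, so a gripper can keep its orientation while carrying it round. Origin at the centre of its lower end, 215 mm above the bench; z up
- crank_grip (a point): point on the axis of the crank handle, 35 mm above its lower end and 250 mm above the bench (the handle's top is at 275 mm): the height to grip it at
- tool_block: aluminium block fixed to the bench, 160 x 56 mm, 60 mm high, with three holes in its top, 14 mm in diameter, 56 mm deep and 50 mm apart in a row along its x axis (at x = -50, 0, +50 mm); origin at the centre of its underside
- stylus: stylus, 148 mm long, 30 to 60 g, upright in one of the block's holes: steel tip 5 mm in diameter (26 mm long), then a 10 mm shank, a collar 20 mm in diameter (50 to 56 mm above the tip) resting on the block, and a round orange grip 13 mm in diameter from there to the top. Origin at the end of the tip, z towards the grip; standing in the block, tip 10 mm and top 158 mm above the bench
- scriber: bystander: scriber with a green waisted handle, 115 mm long, standing in another hole of the block; origin at its tip
- punch: bystander: dark steel punch, 118 mm long, standing in the third hole of the block; origin at its tip
- spanner: bystander: steel spanner, 180 mm long, lying on the bench to the left of the rig, on the far side; origin on its underside
- screwdriver: bystander: red-handled screwdriver, 200 mm long, lying beyond the rig; origin on its underside
- gasket: bystander: green flange gasket, a ring 70 mm across and 5 mm thick, lying to the left of the rig; origin on its underside
- oil_bottle: bystander: white oil bottle with red cap, 60 mm across, 160 mm high, standing to the left; origin on its underside
- tape_measure: bystander: yellow tape measure, about 80 x 66 x 40 mm, lying beyond the tool block; origin on its underside

How it is judged:
On the way, in this order (a step that is already met when the one before it is completed fails the run):
1. the gauge's reset button is pushed at least 2.2 mm in by the stylus (value of joint reset_button above 0.0022 m and contact force between stylus and valve_rig above 0.5 N), for 0.05 s.
2. the stylus stands in the block again, let go (z of stylus in the frame of tool_block between 0.006 and 0.014 m and angle between stylus's own z axis and vertical below 0.12 rad and horizontal distance between stylus and tool_block below 0.06 m and contact force between the fingers and stylus below 0.1 N), for 0.1 s.
3. the valve is closed against its stop (within 3 degrees) (value of joint wheel below 0.05 rad), for 0.1 s.
At the end, for the whole second after the job is handed in: The wheel stands two turns open from its stop (within 15 degrees), still, its crank handle gripped by the fingers (over 2 N); the stylus stands, let go, in a hole of the block with its collar on the top (within 4 mm), upright within 7 degrees (all of step 2 and value of joint wheel between 12.306 and 12.826 rad and velocity of joint wheel between -0.1 and 0.1 rad/s and contact force between the fingers and crank above 2 N); the arm keeps its last pose, push and grip.
It fails at once if another tool or thing on the bench is disturbed (the other two tools in the block moved over 15 mm, the rest over 30 mm) (distance of any of scriber, punch from where it was at the start of the episode above 0.015 m or distance of any of spanner, screwdriver, gasket, oil_bottle, tape_measure from where it was at the start of the episode above 0.03 m).
It also fails if it takes over 72 s, if anything falls off the work surface, if the arm or the gripper's body presses on something with over 40 N, if the wrist force passes 120 N, or if a joint passes its speed limit or range.

## Working session

There is one attempt and no reset: what is moved stays moved. The work goes in short steps, Python scripts to look and compute and a tool call to move; the robot and the scene stay as the last step left them, time stands still between calls to the robot, and variables do not carry over. Pictures are saved under pics/ and viewed, at most 10 in all, crops included, and the job is handed in when it is done.

Besides the shell and the picture viewer there is one more tool, called after "Request:" by a JSON object that holds its "op" and its "data". move_arm: Moves the arm, as the interface text tells. Its arguments: {"type":"object","properties":{"rows":{"type":"array","items":{"type":"object","properties":{"tx":{"type":"number"},"ty":{"type":"number"},"tz":{"type":"number"},"spin":{"type":"number"}}}},"claw":{"type":"number"},"grip_force":{"type":"number"}},"required":["rows"]}

```bash
mkdir -p pics
cat > h.py <<'E'
import numpy as np, cv2
from bench import *
def ray(p,xy):
    R=np.array(p["rotation"],float); 
    if R.shape!=(3,3):
        from scipy.spatial.transform import Rotation
        R=Rotation.from_quat(R[[1,2,3,0]]).as_matrix()
    d=R@np.array([(xy[0]-p["cx"])/p["fx"],-(xy[1]-p["cy"])/p["fy"],-1.0])
    return np.array(p["position"],float),d
def atz(p,xy,z):
    o,d=ray(p,xy); return o+d*(z-o[2])/d[2]
def atdepth(p,xy):
    o,d=ray(p,xy); u,v=int(round(xy[0])),int(round(xy[1])); w=p["range_z"][max(v-1,0):v+2,max(u-1,0):u+2]; w=w[w>0]
    return o+d*(np.median(w) if w.size else np.nan)
def tri(rays):
    A=np.zeros((3,3));b=np.zeros(3)
    for o,d in rays:
        d=d/np.linalg.norm(d);M=np.eye(3)-np.outer(d,d);A+=M;b+=M@o
    return np.linalg.solve(A,b)
def save(p,n): cv2.imwrite("pics/"+n,p["color"][...,::-1])
E
python3 - <<'E'
from h import *
np.set_printoptions(precision=4,suppress=True)
s=get_state(); print({k:np.round(v,4) for k,v in s.items()}, tcp_to_grasp)
P={n:capture(n) for n in("side","top","wrist")}
print({k:v for k,v in P["side"].items() if k not in("color","range_z")})
for n in P: save(P[n],n+"0.png"); print(n,np.array(P[n]["position"]))
cv2.imwrite("pics/a.png",cv2.resize(np.vstack([np.hstack([P["side"]["color"],P["top"]["color"]]),]),(1120,420))[:, :, ::-1])
R={}
for l in["valve_rig","reset_mouth","wheel_hub","crank","crank_grip","tool_block","stylus","scriber","punch"]:
    rr=[]
    for n in P:
        m=mark_of(P[n],l)[:2]
        for q in m: print(l,n,np.round(q["xy"],1),round(q["confidence"],2),atdepth(P[n],q["xy"]))
        if m and m[0]["confidence"]>.4: rr.append(ray(P[n],m[0]["xy"]))
    if len(rr)>1: print("   TRI",l,tri(rr))
E
```

```text
{'clock': np.float64(0.0), 'qpos': array([ 1.097 ,  0.2766,  1.5061, -0.    ,  1.3607, -0.121 ]), 'qvel': array([ 0.0015,  0.0001,  0.0012, -0.0006,  0.0006, -0.0005]), 'joint_efforts': array([  0.0012, -40.4593, -23.7232,   0.0704,   0.0347,  -0.0002]), 'position': array([0.1984, 0.5391, 0.2046]), 'eef_rot': array([-0.0003,  0.1755,  0.9845, -0.0009]), 'force': array([-0.0312, -0.0134,  0.8613]), 'ft_torque': array([-0.0029, -0.0233,  0.0516]), 'grasp_force': np.float64(0.0), 'finger_gap': np.float64(0.0944)} 0.0188
{'fx': 544.4916088106064, 'fy': 544.4916088106064, 'cx': 284.37523136448544, 'cy': 220.60305371655534, 'position': array([-0.2885, -0.9604,  0.8697]), 'rotation': array([ 0.8086,  0.4812, -0.1723, -0.2915]), 'shot': 1}
side [-0.2885 -0.9604  0.8697]
top [0.3702 0.0438 1.0804]
wrist [0.1316 0.564  0.3839]
valve_rig side [267.2 267.8] 0.94 [ 0.4385 -0.008   0.0781]
valve_rig top [265. 243.] 0.61 [0.4832 0.0708 0.1918]
   TRI valve_rig [0.5055 0.0773 0.0066]
reset_mouth side [285.7 250. ] 0.72 [ 0.4449 -0.0764  0.1627]
reset_mouth side [371.  329.9] 0.39 [ 0.4831 -0.3352  0
[... 475 characters left out ...]
61 0.2718]
   TRI crank [0.4436 0.0998 0.2151]
crank_grip side [241.  192.5] 0.72 [0.4374 0.0961 0.2591]
crank_grip top [247.5 257.4] 0.63 [0.4418 0.105  0.275 ]
crank_grip top [393.5 185.2] 0.35 [ 0.6683 -0.2868  0.0415]
   TRI crank_grip [0.4441 0.1065 0.2532]
tool_block side [371.7 331.1] 0.71 [ 0.491  -0.3312  0.0458]
tool_block top [394.8 234.4] 0.9 [ 0.5249 -0.2772  0.0588]
   TRI tool_block [ 0.5342 -0.2959 -0.0002]
stylus top [392.  219.3] 0.67 [ 0.5665 -0.2717  0.0593]
scriber top [262.2 233.3] 0.53 [0.5023 0.0767 0.2172]
scriber top [392.3 233.5] 0.46 [ 0.5272 -0.2702  0.0598]
punch top [262.8 236.6] 0.51 [0.4947 0.0753 0.2171]
punch top [401.4 252.1] 0.49 [ 0.4767 -0.2917  0.0604]
```

View pics/side0.png

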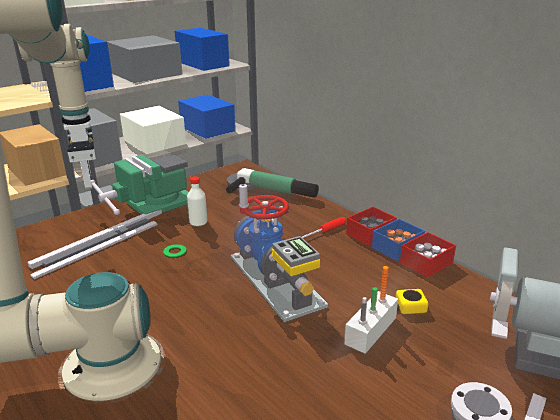

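View pics/top0.png

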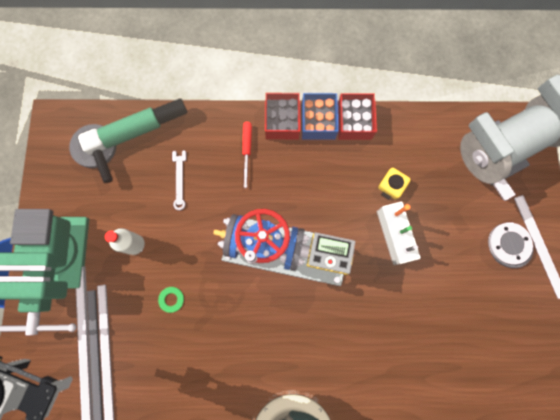

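Side view shows the orange stylus in the far hole (385,285), the green scriber in the middle, the punch nearest, and the crank at (242,195). Top view shows the block at (400,233), the white ring at (330,262) and the crank at (250,256). I'm setting out for the block, raised above everything.

Request:
{"op": "move_arm", "data": {"rows": [{"tx": -0.5,"ty": -0.5,"tz": -1},{"tx": -1,"ty": -1,"tz": -1},{"tx": -1,"ty": -1,"tz": -1},{"tx": -1,"ty": -1,"tz": -1},{"tx": -1,"ty": -1,"tz": -1},{"tx": -1,"ty": -1},{"tx": -1,"ty": -1},{"tx": -1,"ty": -1}], "claw": -1}}

```text
validation failed for argument at $.ro...
```

Request:
{"op": "move_arm", "data": {"rows": [{"tx": -1,"ty": -1},{"tx": -1,"ty": -1},{"tx": -1,"ty": -1},{"tx": -1,"ty": -1},{"tx": -1,"ty": -1},{"tx": -1,"ty": -1},{"tx": -1,"ty": -1},{"tx": -1,"ty": -1}]}}

```text
validation failed for argument at $.ro...
```

Request:
{"op": "move_arm", "data": {"rows": [{"tx": -1,"ty": -1},{"tx": -1,"ty": -1},{"tx": -1,"ty": -1},{"tx": -1,"ty": -1},{"spin": -1},{"spin": -1},{"spin": -1},{"spin": -0.8}]}}

```text
validation failed for argument at $.ro...
```

Run:
```python
from h import *
np.set_printoptions(precision=4,suppress=True)
s=get_state(); print(s["clock"],s["position"],s["eef_rot"],s["qpos"])
P={n:capture(n) for n in("side","top","wrist")}
save(P["wrist"],"w1.png")
for n in P:
    p=P[n]; h=cv2.cvtColor(p["color"],cv2.COLOR_RGB2HSV)
    m=(h[...,0]>6)&(h[...,0]<20)&(h[...,1]>190)&(h[...,2]>130)
    pts=[]
    for v,u in zip(*np.nonzero(m)):
        o,d=ray(p,(u,v)); z=p["range_z"][v,u]
        q=o+d*z
        if z>0 and .06<q[2]<.18 and .4<q[0]<.7 and -.4<q[1]<-.2: pts.append(np.r_[q,u,v])
    pts=np.array(pts)
    if len(pts): print(n,len(pts),pts.mean(0),pts.min(0),pts.max(0))
    # top end: highest
    for l in("stylus","tool_block","reset_mouth","wheel_hub","crank_grip"):
        for q in mark_of(p,l)[:2]: print(l,n,np.round(q["xy"],1),round(q["confidence"],2),atdepth(p,q["xy"]))
    # block top plane points
    v,u=np.nonzero(p["range_z"]>0)
    o,_=ray(p,(0,0)); D=np.stack([ray(p,(a,b))[1] for a,b in zip(u,v)]); Q=o+D*p["range_z"][v,u][:,None]
    k=(Q[:,2]>.052)&(Q[:,2]<.068)&(Q[:,0]>.42)&(Q[:,0]<.66)&(Q[:,1]>-.36)&(Q[:,1]<-.2)
    if k.sum()>50:
        r=cv2.minAreaRect((Q[k][:,:2]*1000).astype(np.float32)); print("block",n,k.sum(),r,Q[k][:,2].mean())
```

```text
1.5 [0.1987 0.5396 0.2055] [-0.      0.1755  0.9845  0.    ] [ 1.097   0.2759  1.5049  0.      1.3607 -0.121 ]
side 116 [  0.5784  -0.2827   0.1299 384.1207 277.8103] [  0.5725  -0.2887   0.0698 381.     266.    ] [  0.5902  -0.2745   0.1596 388.     299.    ]
tool_block side [372. 329.] 0.87 [ 0.4878 -0.3341  0.0556]
reset_mouth side [284.6 250.1] 0.76 [ 0.4402 -0.0778  0.165 ]
wheel_hub side [266.3 205.6] 0.76 [0.4969 0.067  0.213 ]
crank_grip side [242.3 192.1] 0.72 [0.4397 0.0934 0.2605]
block side 905 ((532.8026123046875, -295.3167724609375), (164.89254760742188, 59.10144805908203), 13.361418724060059) 0.06042150630287062
stylus top [391.  219.2] 0.63 [ 0.5669 -0.2691  0.0588]
stylus top [252.4 258.5] 0.33 [0.4396 0.0947 0.274 ]
tool_block top [391.1 235.2] 0.6 [ 0.5232 -0.268   0.0556]
reset_mouth top [329.3 261.5] 0.7 [ 0.443  -0.0838  0.1597]
wheel_hub top [262.6 235.6] 0.82 [0.497  0.0757 0.2173]
wheel_hub top [401.  251.8] 0.68 [ 0.4776 -0.291   0.0596]
crank_grip top [247.5 254.6] 0.54 [0.4476 0.1051 0.2758]
block top 1088 ((532.232666015625, -292.8602294921875), (159.74819946289062, 58.06110382080078), 14.420677185058594) 0.05951310665890454
stylus wrist [176.7 344.4] 0.16 [0.169  0.5264 0.3204]
```

The moves were refused because each row needs all four fields. The measurements agree: block at (0.5325,-0.294), turned 14°, which puts the stylus at about (0.581,-0.282).

Request:
{"op": "move_arm", "data": {"rows": [{"tx": -0.6,"ty": -0.6,"tz": -1,"spin": 0},{"tx": -1,"ty": -1,"tz": -1,"spin": 0},{"tx": -1,"ty": -1,"tz": -1,"spin": 0},{"tx": -1,"ty": -1,"tz": -1,"spin": 0},{"tx": -1,"ty": -1,"tz": -1,"spin": 0},{"tx": -1,"ty": -1,"tz": 0,"spin": 0},{"tx": -1,"ty": -1,"tz": 0,"spin": 0},{"tx": -1,"ty": -1,"tz": 0,"spin": 0}], "claw": -1, "grip_force": 30}}

```text
clock: 3.4
position: [0.3117, 0.2946, 0.3307]
eef_rot: [0.0, 0.175, 0.984, 0.0]
force: [0.2, 1.2, -1.3]
finger_gap: 0.0942
grasp_force: 0.0
```

Request:
{"op": "move_arm", "data": {"rows": [{"tx": -1,"ty": -1,"tz": 0,"spin": 0},{"tx": -1,"ty": -1,"tz": 0,"spin": 0},{"tx": -1,"ty": -1,"tz": 0,"spin": 0},{"tx": -1,"ty": -1,"tz": 0,"spin": 0},{"tx": -1,"ty": -1,"tz": 0,"spin": 0},{"tx": -1,"ty": -1,"tz": 0,"spin": 0},{"tx": -1,"ty": -1,"tz": 0,"spin": 0},{"tx": -1,"ty": -1,"tz": 0,"spin": 0}]}}

```text
clock: 4.4
position: [0.4302, 0.0378, 0.3306]
eef_rot: [0.0, 0.176, 0.984, 0.0]
force: [0.4, -0.1, 0.9]
finger_gap: 0.0941
grasp_force: 0.0
```

Request:
{"op": "move_arm", "data": {"rows": [{"tx": -1,"ty": -1,"tz": 0,"spin": 0},{"tx": -1,"ty": -1,"tz": 0,"spin": 0},{"tx": -1,"ty": -1,"tz": 0,"spin": 0},{"tx": -1,"ty": -1,"tz": 0,"spin": 0},{"tx": 0,"ty": 0,"tz": 0,"spin": -1},{"tx": 0,"ty": 0,"tz": 0,"spin": -1},{"tx": 0,"ty": 0,"tz": 0,"spin": -1},{"tx": 0,"ty": 0,"tz": 0,"spin": -1}]}}

```text
clock: 5.4
position: [0.4892, -0.0896, 0.3305]
eef_rot: [0.0, -0.126, 0.992, 0.0]
force: [0.0, -0.0, 0.1]
finger_gap: 0.094
grasp_force: 0.0
```

Run:
```python
from h import *
np.set_printoptions(precision=4,suppress=True)
s=get_state(); print(s["clock"],s["position"],s["eef_rot"],s["qpos"])
p=capture("wrist"); save(p,"w1.png"); print(p["position"])
for l in("stylus","tool_block","reset_mouth","wheel_hub"):
    for q in mark_of(p,l)[:2]: print(l,np.round(q["xy"],1),round(q["confidence"],2),atdepth(p,q["xy"]))
v,u=np.nonzero(p["range_z"]>0)
o,_=ray(p,(0,0)); D=np.stack([ray(p,(a,b))[1] for a,b in zip(u,v)]); Q=o+D*p["range_z"][v,u][:,None]
k=(Q[:,2]>.052)&(Q[:,2]<.068)&(Q[:,0]>.42)&(Q[:,0]<.66)&(Q[:,1]>-.36)&(Q[:,1]<-.2)
if k.sum()>50: print("block",k.sum(),cv2.minAreaRect((Q[k][:,:2]*1000).astype(np.float32)))
h=cv2.cvtColor(p["color"],cv2.COLOR_RGB2HSV)[v,u]
for a,b in((.07,.1),(.1,.13),(.13,.152),(.152,.165)):
    k=(h[:,0]>5)&(h[:,0]<20)&(h[:,1]>180)&(Q[:,2]>a)&(Q[:,2]<b)&(Q[:,1]>-.36)&(Q[:,1]<-.2)&(Q[:,0]>.5)
    if k.sum(): print(a,k.sum(),Q[k].min(0),Q[k].max(0),Q[k].mean(0))
```

```text
5.4 [ 0.4892 -0.0896  0.3305] [ 0.     -0.1257  0.9921  0.    ] [-0.3212  0.1099  1.4171  0.0001  1.6146 -2.144 ]
[ 0.42   -0.1077  0.5096]
stylus [143.8 198.7] 0.83 [ 0.5662 -0.2621  0.0606]
stylus [136.1 133.2] 0.16 [ 0.4805 -0.2851  0.061 ]
tool_block [145.4 165.6] 0.79 [ 0.5208 -0.268   0.0574]
reset_mouth [294.5 153.4] 0.57 [ 0.4466 -0.083   0.1608]
reset_mouth [439.5 254.8] 0.57 [0.4997 0.0698 0.2181]
wheel_hub [440.2 254.8] 0.59 [0.4995 0.0704 0.2181]
wheel_hub [144.7 200.4] 0.21 [ 0.5682 -0.2604  0.0607]
block 4457 ((534.968994140625, -293.51654052734375), (160.1759490966797, 57.69562530517578), 14.364745140075684)
0.07 20 [ 0.5765 -0.2808  0.0756] [ 0.5829 -0.274   0.0997] [ 0.5778 -0.2784  0.0861]
0.1 36 [ 0.5756 -0.2825  0.1011] [ 0.5838 -0.2746  0.1297] [ 0.5777 -0.2787  0.1171]
0.13 26 [ 0.576  -0.2826  0.1302] [ 0.5799 -0.2749  0.1498] [ 0.5773 -0.2793  0.1385]
```

View pics/w1.png

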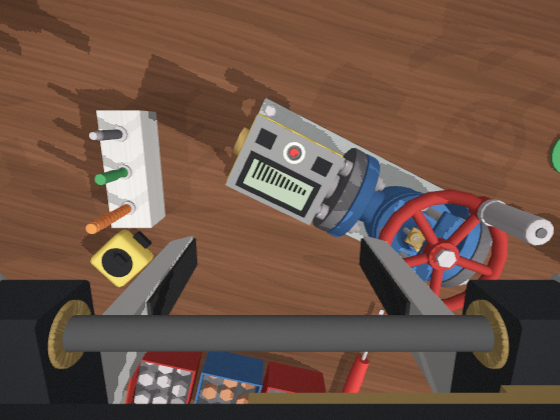

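The wrist view shows the stylus at (108,220), rooted in the block at (133,208), the recess ring at (294,153), the hub at (445,258) and the crank top at (540,230). I still have to cover 9 rows to the stylus at (0.582,-0.281).

Request:
{"op": "move_arm", "data": {"rows": [{"tx": -0.2,"ty": -1,"tz": 0,"spin": 0},{"tx": -0.2,"ty": -1,"tz": 0,"spin": 0},{"tx": -0.2,"ty": -1,"tz": 0.5,"spin": 0},{"tx": -0.2,"ty": -1,"tz": 0.7,"spin": 0},{"tx": -0.2,"ty": -1,"tz": 0.7,"spin": 0},{"tx": -0.2,"ty": -1,"tz": 0.7,"spin": 0},{"tx": -0.2,"ty": -1,"tz": 0.7,"spin": 0},{"tx": -0.28,"ty": -1,"tz": 0.7,"spin": 0}]}}

```text
clock: 6.65
position: [0.5795, -0.2747, 0.229]
eef_rot: [-0.0, -0.123, 0.992, 0.0]
force: [0.1, 0.7, 0.6]
finger_gap: 0.0936
grasp_force: 0.0
```

Run:
```python
from h import *
np.set_printoptions(precision=4,suppress=True)
s=get_state(); print(s["clock"],s["position"],s["eef_rot"],s["qpos"])
p=capture("wrist"); save(p,"w2.png")
v,u=np.nonzero(p["range_z"]>0)
o,_=ray(p,(0,0)); D=np.stack([ray(p,(a,b))[1] for a,b in zip(u,v)]); Q=o+D*p["range_z"][v,u][:,None]
k=(Q[:,2]>.052)&(Q[:,2]<.068)&(Q[:,0]>.42)&(Q[:,0]<.66)&(Q[:,1]>-.36)&(Q[:,1]<-.2)
if k.sum()>50: print("block",k.sum(),cv2.minAreaRect((Q[k][:,:2]*1000).astype(np.float32)))
h=cv2.cvtColor(p["color"],cv2.COLOR_RGB2HSV)[v,u]
for a,b in((.07,.1),(.1,.13),(.13,.152),(.152,.165)):
    k=(h[:,0]>5)&(h[:,0]<20)&(h[:,1]>180)&(Q[:,2]>a)&(Q[:,2]<b)&(Q[:,1]>-.33)&(Q[:,1]<-.24)&(Q[:,0]>.5)&(Q[:,0]<.62)
    if k.sum(): print(a,k.sum(),Q[k].min(0),Q[k].max(0),Q[k].mean(0))
```

```text
6.65 [ 0.5795 -0.2747  0.229 ] [-0.0001 -0.1232  0.9924  0.0002] [-0.5512  0.3663  1.3124  0.0001  1.4633 -2.3691]
block 7671 ((534.5890502929688, -293.71441650390625), (159.7987060546875, 56.13740158081055), 14.47917366027832)
0.07 37 [ 0.5763 -0.2868  0.0766] [ 0.5801 -0.2759  0.0994] [ 0.5775 -0.2821  0.0876]
0.1 52 [ 0.5763 -0.2869  0.1013] [ 0.58   -0.2757  0.1293] [ 0.5778 -0.2831  0.1157]
0.13 39 [ 0.5761 -0.2869  0.1301] [ 0.5802 -0.2781  0.1505] [ 0.5776 -0.2832  0.1392]
0.152 2 [ 0.5796 -0.2868  0.1559] [ 0.5805 -0.2863  0.1559] [ 0.58   -0.2866  0.1559]
```

Request:
{"op": "move_arm", "data": {"rows": [{"tx": -0.07,"ty": -0.28,"tz": 0.4,"spin": 0},{"tx": 0,"ty": 0,"tz": 0.8,"spin": 0},{"tx": 0,"ty": 0,"tz": 0.8,"spin": 0},{"tx": 0,"ty": 0,"tz": 0.8,"spin": 0},{"tx": 0,"ty": 0,"tz": 0.8,"spin": 0},{"tx": 0,"ty": 0,"tz": 0.8,"spin": 0},{"tx": 0,"ty": 0,"tz": 0.6,"spin": 0},{"tx": 0,"ty": 0,"tz": 0.32,"spin": 0}]}}

```text
clock: 7.7
position: [0.5821, -0.2791, 0.0968]
eef_rot: [-0.0, -0.123, 0.992, 0.0]
force: [-0.2, -0.5, 1.3]
finger_gap: 0.0941
grasp_force: 0.0
```

Request:
{"op": "move_arm", "data": {"rows": [{"tx": 0,"ty": 0,"tz": 0,"spin": 0},{"tx": 0,"ty": 0,"tz": 0,"spin": 0},{"tx": 0,"ty": 0,"tz": 0,"spin": 0},{"tx": 0,"ty": 0,"tz": 0,"spin": 0},{"tx": 0,"ty": 0,"tz": 0,"spin": 0},{"tx": 0,"ty": 0,"tz": 0,"spin": 0},{"tx": 0,"ty": 0,"tz": 0,"spin": 0},{"tx": 0,"ty": 0,"tz": 0,"spin": 0}], "claw": 1, "grip_force": 30}}

```text
clock: 8.7
position: [0.5823, -0.2795, 0.0974]
eef_rot: [0.0, -0.123, 0.992, 0.0]
force: [0.6, 0.4, 0.7]
finger_gap: 0.0173
grasp_force: 0.0
```

Request:
{"op": "move_arm", "data": {"rows": [{"tx": 0,"ty": 0,"tz": 0,"spin": 0},{"tx": 0,"ty": 0,"tz": 0,"spin": 0},{"tx": 0,"ty": 0,"tz": 0,"spin": 0},{"tx": 0,"ty": 0,"tz": -0.4,"spin": 0},{"tx": 0,"ty": 0,"tz": -0.8,"spin": 0},{"tx": 0,"ty": 0,"tz": -1,"spin": 0},{"tx": 0,"ty": 0,"tz": -1,"spin": 0},{"tx": 0,"ty": 0,"tz": -1,"spin": 0}]}}

```text
clock: 9.7
position: [0.5823, -0.2795, 0.204]
eef_rot: [0.0, -0.123, 0.992, -0.0]
force: [-0.1, -0.5, -0.1]
finger_gap: 0.0124
grasp_force: 30.0
```

Run:
```python
from h import *
np.set_printoptions(precision=4,suppress=True)
s=get_state(); print(s["clock"],s["position"],s["eef_rot"],s["finger_gap"],s["grasp_force"])
P={n:capture(n) for n in("wrist","side")}
rr=[]
for n,p in P.items():
  for l in("stylus","reset_mouth"):
    for q in mark_of(p,l)[:2]: print(l,n,np.round(q["xy"],1),round(q["confidence"],2),atdepth(p,q["xy"]))
c=P["side"]["color"][170:330,230:440]; cv2.imwrite("pics/s3.png",cv2.resize(np.ascontiguousarray(c[...,::-1]),None,fx=3.6,fy=3.6))
p=P["wrist"]; v,u=np.nonzero(p["range_z"]>0)
# white ring
h=cv2.cvtColor(p["color"],cv2.COLOR_RGB2HSV)[v,u]
o,_=ray(p,(0,0)); D=np.stack([ray(p,(a,b))[1] for a,b in zip(u,v)]); Q=o+D*p["range_z"][v,u][:,None]
k=((h[:,0]<8)|(h[:,0]>172))&(h[:,1]>150)&(h[:,2]>80)&(np.hypot(Q[:,0]-.446,Q[:,1]+.081)<.03)
print("red",k.sum(),Q[k].mean(0) if k.any() else 0)
save(p,"w3.png")
```

```text
9.7 [ 0.5823 -0.2795  0.204 ] [ 0.0003 -0.1233  0.9924 -0.0001] 0.012370097303183197 29.999943114817142
stylus wrist [275.  212.9] 0.63 [ 0.582  -0.2823  0.1271]
stylus side [383.1 276.8] 0.54 [ 0.7323 -0.1584  0.0002]
reset_mouth side [285.9 249.5] 0.94 [ 0.4451 -0.077   0.1644]
red 0 0
```

View pics/s3.png

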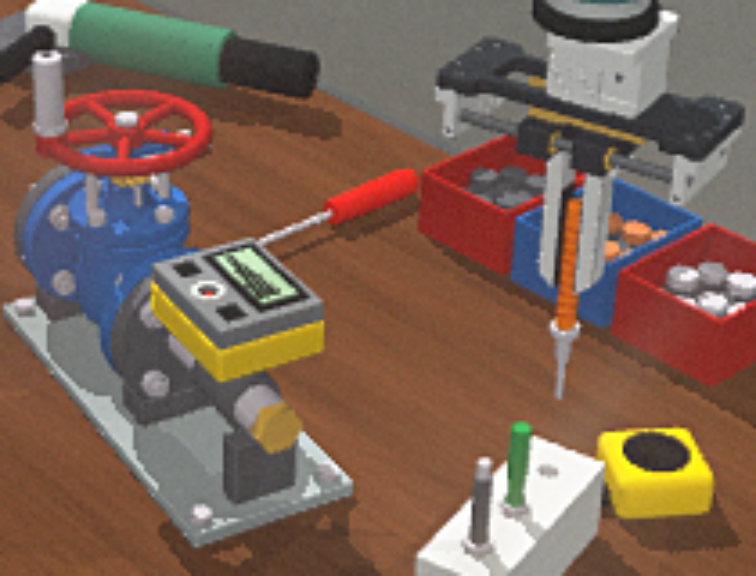

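The stylus hangs upright in the grip (its lean in the view matches the scriber's), with the tip at crop (558,398). The hole in the block is visible at (548,470), and the recess at (207,290). Moving towards the gauge.

Request:
{"op": "move_arm", "data": {"rows": [{"tx": 0.1,"ty": 0.3,"tz": -1,"spin": 0},{"tx": 0.36,"ty": 1,"tz": -1,"spin": 0},{"tx": 0.36,"ty": 1,"tz": -1,"spin": 0},{"tx": 0.36,"ty": 1,"tz": -0.3,"spin": 0},{"tx": 0.36,"ty": 1,"tz": 0,"spin": 0},{"tx": 0.36,"ty": 1,"tz": 0,"spin": 0},{"tx": 0.36,"ty": 1,"tz": 0,"spin": 0},{"tx": 0.36,"ty": 0.8,"tz": 0,"spin": 0}]}}

```text
clock: 11.0
position: [0.4738, -0.122, 0.2837]
eef_rot: [-0.001, -0.123, 0.992, 0.001]
force: [-0.1, -1.1, -1.0]
finger_gap: 0.0125
grasp_force: 30.0
```

Run:
```python
from h import *
np.set_printoptions(precision=4,suppress=True)
s=get_state(); print(s["clock"],s["position"],s["eef_rot"],s["finger_gap"],s["grasp_force"])
P={n:capture(n) for n in("wrist","side","top")}
rr=[]
for n,p in P.items():
  for l in("stylus","reset_mouth"):
    for q in mark_of(p,l)[:2]: print(l,n,np.round(q["xy"],1),round(q["confidence"],2),atdepth(p,q["xy"]))
    m=mark_of(p,l)
    if l=="reset_mouth" and m: rr.append(ray(p,m[0]["xy"]))
  v,u=np.nonzero(p["range_z"]>0)
  h=cv2.cvtColor(p["color"],cv2.COLOR_RGB2HSV)[v,u]
  o,_=ray(p,(0,0)); D=np.stack([ray(p,(a,b))[1] for a,b in zip(u,v)]); Q=o+D*p["range_z"][v,u][:,None]
  k=((h[:,0]<8)|(h[:,0]>172))&(h[:,1]>120)&(h[:,2]>60)&(np.hypot(Q[:,0]-.446,Q[:,1]+.081)<.02)&(Q[:,2]<.18)
  print(n,"red",k.sum(), atz(p,(u[k].mean(),v[k].mean()),.161) if k.any() else 0, (u[k].mean(),v[k].mean()) if k.any() else 0)
print("tri",tri(rr))
save(P["wrist"],"w4.png")
```

```text
11.0 [ 0.4738 -0.122   0.2837] [-0.001  -0.1235  0.9923  0.0006] 0.012537395894478226 29.999692663550377
stylus wrist [278.7 214.4] 0.87 [ 0.4723 -0.122   0.2126]
stylus wrist [407.8 227.4] 0.35 [0.4743 0.0171 0.1344]
reset_mouth wrist [326.1 184.6] 0.87 [ 0.4479 -0.0828  0.161 ]
wrist red 72 [ 0.4453 -0.0846  0.161 ] (np.float64(325.0), np.float64(181.48611111111111))
stylus side [304.5 241.1] 0.6 [ 0.5033 -0.0804  0.168 ]
stylus side [199.  222.7] 0.59 [0.4915 0.4245 0.0123]
reset_mouth side [283.5 250.2] 0.58 [ 0.4388 -0.0752  0.164 ]
side red 3 [ 0.4462 -0.0799  0.161 ] (np.float64(287.0), np.float64(251.0))
reset_mouth top [330.8 260.5] 0.91 [ 0.4238 -0.0498  0.4238]
reset_mouth top [263.2 233.7] 0.48 [0.5015 0.0744 0.2164]
top red 0 0 0
tri [ 0.4426 -0.0829  0.1676]
```

View pics/w4.png

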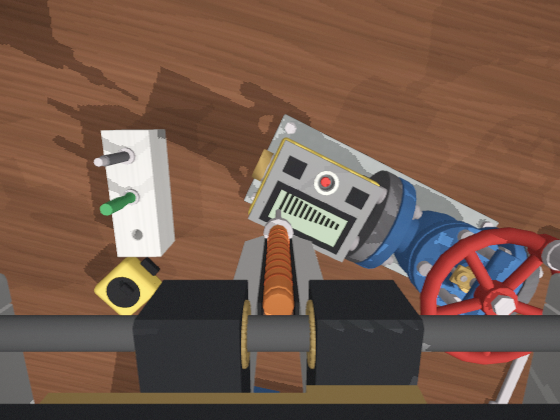

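The ring shows at (326,182) and the stylus collar at (278,228). I'll move above the mouth, lower, and compare the tip and ring in close-up.

Request:
{"op": "move_arm", "data": {"rows": [{"tx": 0.2,"ty": 0.45,"tz": 0,"spin": 0},{"tx": 0.2,"ty": 0.45,"tz": 0.1,"spin": 0},{"tx": 0.2,"ty": 0.45,"tz": 0.2,"spin": 0},{"tx": 0.17,"ty": 0.43,"tz": 0.2,"spin": 0},{"tx": 0,"ty": 0,"tz": 0.2,"spin": 0},{"tx": 0,"ty": 0,"tz": 0.1,"spin": 0},{"tx": 0,"ty": 0,"tz": 0,"spin": 0},{"tx": 0,"ty": 0,"tz": 0,"spin": 0}]}}

```text
clock: 12.75
position: [0.4461, -0.0853, 0.265]
eef_rot: [0.0, -0.123, 0.992, -0.0]
force: [0.1, 0.7, 0.3]
finger_gap: 0.0124
grasp_force: 30.0
```

Run:
```python
from h import *
np.set_printoptions(precision=4,suppress=True)
s=get_state(); print(s["clock"],s["position"],s["eef_rot"],s["finger_gap"],s["grasp_force"])
z=s["position"][2]-.087; print("tip z expected",z)
P={n:capture(n) for n in("wrist","side")}
for n,p in P.items():
  for l in("stylus","reset_mouth"):
    for q in mark_of(p,l)[:1]: print(l,n,np.round(q["xy"],1),round(q["confidence"],2),atdepth(p,q["xy"]),atz(p,q["xy"],z if l=="stylus" else .165))
a=P["side"]["color"][200:290,240:330]; b=P["wrist"]["color"][120:270,200:350]
a=cv2.resize(a,(400,400),interpolation=cv2.INTER_CUBIC); b=cv2.resize(b,(400,400),interpolation=cv2.INTER_CUBIC)
cv2.imwrite("pics/c5.png",np.hstack([a,b])[...,::-1])
```

```text
12.75 [ 0.4461 -0.0853  0.265 ] [ 0.0001 -0.1231  0.9924 -0.    ] 0.0123877901465959 29.9998140335083
tip z expected 0.17798746125812878
stylus wrist [277.  212.6] 0.59 [ 0.4441 -0.0869  0.1921] [ 0.4479 -0.086   0.178 ]
reset_mouth wrist [283.1 206.8] 0.93 [ 0.4461 -0.0809  0.1605] [ 0.445  -0.0813  0.165 ]
stylus side [287.  243.5] 0.54 [ 0.4621 -0.0607  0.1676] [ 0.4511 -0.074   0.178 ]
reset_mouth side [284.  250.6] 0.87 [ 0.4377 -0.0786  0.1649] [ 0.4375 -0.0787  0.165 ]
```

View pics/c5.png

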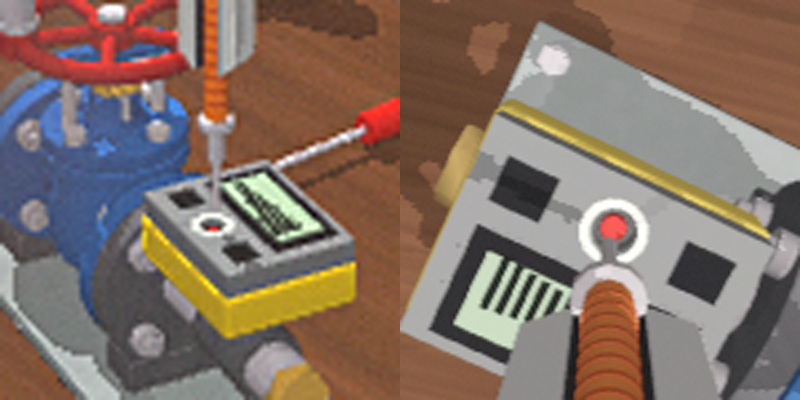

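Run:
```python
from h import *
np.set_printoptions(precision=4,suppress=True)
w=capture("wrist"); s=capture("side")
for n,p,t,m in(("w",w,(279.5,212),(279.9,206.3)),("s",s,(288.4,246.6),(287.9,250.9))):
    a,b=atz(p,t,.178),atz(p,m,.165); d=(b-a)[:2]; print(n,a,b,"delta",d,"tool",d@[-.9696,-.2447],d@[-.2447,.9696])
print("tri tip",tri([ray(w,(279.5,212)),ray(s,(288.4,246.6))]),"mouth",tri([ray(w,(279.9,206.3)),ray(s,(287.9,250.9))]))
```

```text
w [ 0.4467 -0.0839  0.178 ] [ 0.445  -0.0839  0.165 ] delta [-0.0016  0.    ] tool 0.0015771994586186323 0.0004110802890167259
s [ 0.4443 -0.0875  0.178 ] [ 0.444  -0.0859  0.165 ] delta [-0.0002  0.0016] tool -0.00015241394675461923 0.0016014069450278879
tri tip [ 0.4475 -0.0837  0.1749] mouth [ 0.4456 -0.0838  0.1633]
```

The tip is within about 1.5 mm of the ring centre in both views. Pressing now.

Request:
{"op": "move_arm", "data": {"rows": [{"tx": 0.03,"ty": 0.04,"tz": 0.1,"spin": 0},{"tx": 0,"ty": 0,"tz": 0.2,"spin": 0},{"tx": 0,"ty": 0,"tz": 0.2,"spin": 0},{"tx": 0,"ty": 0,"tz": 0.1,"spin": 0},{"tx": 0,"ty": 0,"tz": 0.08,"spin": 0},{"tx": 0,"ty": 0,"tz": 0.08,"spin": 0},{"tx": 0,"ty": 0,"tz": 0.04,"spin": 0},{"tx": 0,"ty": 0,"tz": 0,"spin": 0}]}}

```text
clock: 14.15
position: [0.4448, -0.0842, 0.2453]
eef_rot: [0.0, -0.123, 0.992, -0.0]
force: [-1.5, 0.3, 3.2]
finger_gap: 0.0127
grasp_force: 30.0
```

Request:
{"op": "move_arm", "data": {"rows": [{"tx": 0,"ty": 0,"tz": 0.04,"spin": 0},{"tx": 0,"ty": 0,"tz": 0.04,"spin": 0},{"tx": 0,"ty": 0,"tz": 0.03,"spin": 0},{"tx": 0,"ty": 0,"tz": 0.03,"spin": 0},{"tx": 0,"ty": 0,"tz": 0,"spin": 0},{"tx": 0,"ty": 0,"tz": 0,"spin": 0},{"tx": 0,"ty": 0,"tz": 0,"spin": 0},{"tx": 0,"ty": 0,"tz": 0,"spin": 0}]}}

```text
clock: 15.15
position: [0.4451, -0.0842, 0.2445]
eef_rot: [0.001, -0.123, 0.992, -0.001]
force: [-3.9, 2.0, 17.6]
finger_gap: 0.0128
grasp_force: 30.0
```

Run:
```python
from h import *
s=get_state(); print(s["clock"],s["position"],s["force"],s["grasp_force"])
p=capture("side"); a=p["color"][200:290,240:330]
w=capture("wrist"); b=w["color"][120:270,200:350]
cv2.imwrite("pics/c6.png",np.hstack([cv2.resize(x,(400,400),interpolation=cv2.INTER_CUBIC) for x in(a,b)])[...,::-1])
```

```text
15.15 [ 0.44511231 -0.08424727  0.24447365] [-3.90556894  1.99812917 17.64817517] 30.00974379479885
```

View pics/c6.png

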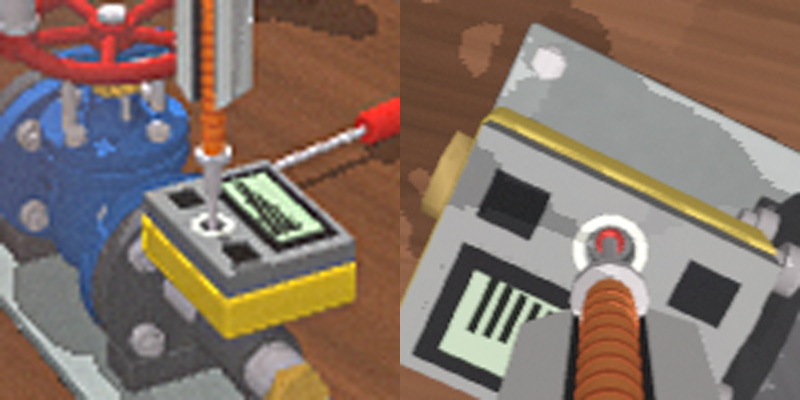

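The tip sits in the recess on the red button (both views). With 17 N and a tip height of about 0.1575, it is fully in. Lifting out and returning.

Request:
{"op": "move_arm", "data": {"rows": [{"tx": 0,"ty": 0,"tz": -0.4,"spin": 0},{"tx": 0,"ty": 0,"tz": -1,"spin": 0},{"tx": 0,"ty": 0,"tz": -0.2,"spin": 0},{"tx": -0.2,"ty": -0.5,"tz": 0,"spin": 0},{"tx": -0.38,"ty": -1,"tz": 0,"spin": 0},{"tx": -0.38,"ty": -1,"tz": 0,"spin": 0},{"tx": -0.38,"ty": -1,"tz": 0,"spin": 0},{"tx": -0.38,"ty": -1,"tz": 0,"spin": 0}]}}

```text
clock: 16.25
position: [0.5151, -0.1853, 0.2799]
eef_rot: [-0.001, -0.123, 0.992, 0.0]
force: [0.4, 0.5, -0.4]
finger_gap: 0.0126
grasp_force: 30.0
```

Request:
{"op": "move_arm", "data": {"rows": [{"tx": -0.38,"ty": -1,"tz": 0.4,"spin": 0},{"tx": -0.38,"ty": -1,"tz": 0.6,"spin": 0},{"tx": -0.38,"ty": -1,"tz": 0.6,"spin": 0},{"tx": -0.38,"ty": -0.8,"tz": 0.6,"spin": 0},{"tx": -0.2,"ty": -0.5,"tz": 0.4,"spin": 0},{"tx": 0,"ty": 0,"tz": 0,"spin": 0},{"tx": 0,"ty": 0,"tz": 0,"spin": 0},{"tx": 0,"ty": 0,"tz": 0,"spin": 0}]}}

```text
clock: 17.25
position: [0.582, -0.2759, 0.2176]
eef_rot: [0.001, -0.124, 0.992, -0.0]
force: [0.2, -0.5, -1.5]
finger_gap: 0.0121
grasp_force: 30.0
```

Run:
```python
from h import *
np.set_printoptions(precision=4,suppress=True)
s=get_state(); x=s["position"]; print(s["clock"],x,s["eef_rot"],s["force"],s["finger_gap"])
d=np.array([.5823,-.2795])-x[:2]; print("tool delta",d@[-.9696,-.2447],d@[-.2447,.9696])
S=capture("side"); w=capture("wrist")
a=S["color"][230:330,330:430]; b=w["color"][120:270,200:350]
cv2.imwrite("pics/c7.png",np.hstack([cv2.resize(q,(400,400),interpolation=cv2.INTER_CUBIC) for q in(a,b)])[...,::-1])
# expected pixels of tip & hole in side view
def proj(p,X):
    o,_=ray(p,(0,0)); B=np.stack([ray(p,c)[1] for c in((p["cx"],p["cy"]),(p["cx"]+1,p["cy"]),(p["cx"],p["cy"]+1))])
    f=B[0]; r=B[1]-f; dn=B[2]-f; q=np.linalg.solve(np.stack([f,r,dn],1),X-o); return p["cx"]+q[1]/q[0],p["cy"]+q[2]/q[0]
for n,p in(("side",S),("wrist",w)):
    print(n,"tip exp",proj(p,np.array([x[0],x[1],x[2]-.087])),"hole exp",proj(p,np.array([.583,-.281,.06])))
```

```text
17.25 [ 0.582  -0.2759  0.2176] [ 0.0007 -0.1236  0.9923 -0.0004] [ 0.2039 -0.5246 -1.5252] 0.012097742317245011
tool delta 0.0006138574742756218 -0.0035178781781536263
side tip exp (np.float64(383.0224552525495), np.float64(275.8419483074501)) hole exp (np.float64(382.4181977999135), np.float64(300.52026307965286))
wrist tip exp (np.float64(278.4371406876879), np.float64(210.64844373219356)) hole exp (np.float64(273.40918821999173), np.float64(192.6174514527948))
```

View pics/c7.png

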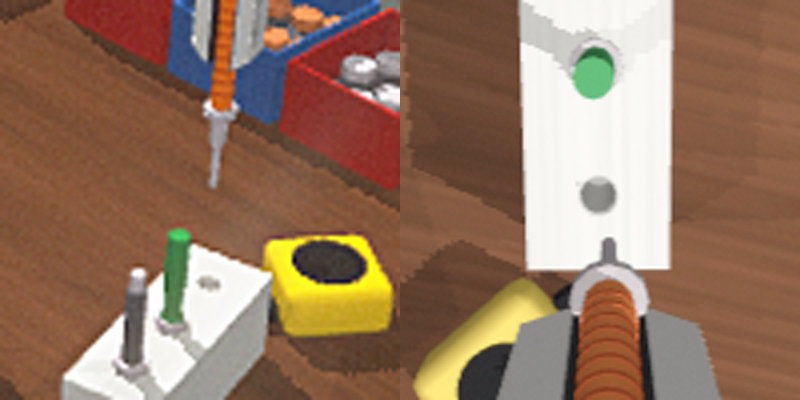

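Tip and hole are where predicted in both views: side tip (383,277), hole (382,301). Correcting 4 mm along y and going down.

Request:
{"op": "move_arm", "data": {"rows": [{"tx": 0.01,"ty": -0.18,"tz": 0.2,"spin": 0},{"tx": 0,"ty": 0,"tz": 0.8,"spin": 0},{"tx": 0,"ty": 0,"tz": 0.8,"spin": 0},{"tx": 0,"ty": 0,"tz": 0.7,"spin": 0},{"tx": 0,"ty": 0,"tz": 0.5,"spin": 0},{"tx": 0,"ty": 0,"tz": 0.5,"spin": 0},{"tx": 0,"ty": 0,"tz": 0.5,"spin": 0},{"tx": 0,"ty": 0,"tz": 0.5,"spin": 0}]}}

```text
clock: 18.35
position: [0.583, -0.281, 0.1034]
eef_rot: [0.0, -0.123, 0.992, -0.0]
force: [-0.4, 0.2, -0.7]
finger_gap: 0.0127
grasp_force: 30.0
```

Request:
{"op": "move_arm", "data": {"rows": [{"tx": 0,"ty": 0,"tz": 0.1,"spin": 0},{"tx": 0,"ty": 0,"tz": 0.1,"spin": 0},{"tx": 0,"ty": 0,"tz": 0.04,"spin": 0},{"tx": 0,"ty": 0,"tz": 0,"spin": 0},{"tx": 0,"ty": 0,"tz": 0,"spin": 0},{"tx": 0,"ty": 0,"tz": 0,"spin": 0},{"tx": 0,"ty": 0,"tz": 0,"spin": 0},{"tx": 0,"ty": 0,"tz": 0,"spin": 0}]}}

```text
clock: 19.35
position: [0.5829, -0.2809, 0.098]
eef_rot: [0.0, -0.123, 0.992, 0.0]
force: [0.4, 0.3, -1.1]
finger_gap: 0.013
grasp_force: 30.0
```

Request:
{"op": "move_arm", "data": {"rows": [{"tx": 0,"ty": 0,"tz": 0,"spin": 0},{"tx": 0,"ty": 0,"tz": 0,"spin": 0},{"tx": 0,"ty": 0,"tz": 0,"spin": 0},{"tx": 0,"ty": 0,"tz": 0,"spin": 0},{"tx": 0,"ty": 0,"tz": 0,"spin": 0},{"tx": 0,"ty": 0,"tz": 0,"spin": 0},{"tx": 0,"ty": 0,"tz": -0.4,"spin": 0},{"tx": 0,"ty": 0,"tz": -0.8,"spin": 0}], "claw": -0.2}}

```text
clock: 20.35
position: [0.5824, -0.2806, 0.128]
eef_rot: [-0.001, -0.123, 0.992, 0.001]
force: [0.9, -0.3, -0.5]
finger_gap: 0.0565
grasp_force: 0.0
```

Request:
{"op": "move_arm", "data": {"rows": [{"tx": 0,"ty": 0,"tz": -0.9,"spin": 0},{"tx": 0,"ty": 0,"tz": -1,"spin": 0},{"tx": 0,"ty": 0,"tz": -1,"spin": 0},{"tx": 0,"ty": 0,"tz": -1,"spin": 0},{"tx": 0,"ty": 0,"tz": -1,"spin": 0},{"tx": 0.1,"ty": 0.3,"tz": -1,"spin": 0},{"tx": 0.3,"ty": 1,"tz": -1,"spin": 0},{"tx": 0.3,"ty": 1,"tz": -0.4,"spin": 0}]}}

```text
clock: 21.35
position: [0.5519, -0.2291, 0.3125]
eef_rot: [0.001, -0.123, 0.992, -0.001]
force: [-0.3, 0.2, 0.7]
finger_gap: 0.0563
grasp_force: 0.0
```

Run:
```python
from h import *
np.set_printoptions(precision=4,suppress=True)
s=get_state(); x=s["position"]; print(s["clock"],x,s["eef_rot"],s["qpos"],s["finger_gap"])
S=capture("side"); w=capture("wrist"); T=capture("top")
a=S["color"][230:330,330:430]; b=w["color"]
cv2.imwrite("pics/c8.png",np.hstack([cv2.resize(q,(400,400 if i==0 else 400),interpolation=cv2.INTER_CUBIC) for i,q in enumerate((a,b))])[...,::-1])
for n,p in(("s",S),("t",T),("w",w)):
    v,u=np.nonzero(p["range_z"]>0); h=cv2.cvtColor(p["color"],cv2.COLOR_RGB2HSV)[v,u]
    o,_=ray(p,(0,0)); D=np.stack([ray(p,(i,j))[1] for i,j in zip(u,v)]); Q=o+D*p["range_z"][v,u][:,None]
    k=(h[:,0]>5)&(h[:,0]<20)&(h[:,1]>170)&(Q[:,2]>.07)&(Q[:,2]<.18)&(Q[:,1]>-.33)&(Q[:,1]<-.24)&(Q[:,0]>.55)&(Q[:,0]<.62)
    if k.any(): print(n,"orange",k.sum(),Q[k].min(0),Q[k].max(0))
    # crank top: points z .268-.282 near wheel
    k=(Q[:,2]>.262)&(Q[:,2]<.285)&(np.hypot(Q[:,0]-.497,Q[:,1]-.074)<.085)
    if k.any(): print(n,"cranktop",k.sum(),Q[k].mean(0),cv2.minEnclosingCircle((Q[k][:,:2]*1000).astype(np.float32)))
    for l in("crank_grip","crank","wheel_hub"):
        for q in mark_of(p,l)[:1]: print(n,l,np.round(q["xy"],1),round(q["confidence"],2),atz(p,q["xy"],{"crank_grip":.25,"crank":.215,"wheel_hub":.205}[l]))
```

```text
21.35 [ 0.5519 -0.2291  0.3125] [ 0.0014 -0.1231  0.9924 -0.0009] [-0.51    0.2713  1.2526  0.0002  1.6144 -2.3275] 0.05630377337555663
s orange 164 [ 0.5728 -0.2896  0.0707] [ 0.5902 -0.2731  0.1602]
s cranktop 59 [0.4435 0.0965 0.2712] ((442.67962646484375, 97.22317504882812), 13.458748817443848)
s crank_grip [240.6 194.2] 0.74 [0.4414 0.1041 0.25  ]
s crank [241.1 208.3] 0.72 [0.434  0.0938 0.215 ]
s wheel_hub [262.6 204. ] 0.86 [0.5046 0.0934 0.205 ]
t cranktop 84 [0.4462 0.1003 0.2739] ((446.84625244140625, 100.5501708984375), 10.829081535339355)
t crank_grip [249.  256.5] 0.61 [0.446  0.1037 0.25  ]
t crank [252.3 258.5] 0.56 [0.4447 0.0986 0.215 ]
t wheel_hub [264.6 236.9] 0.78 [0.4957 0.0715 0.205 ]
w orange 174 [ 0.5765 -0.285   0.0709] [ 0.584  -0.2748  0.1573]
w wheel_hub [482.4 189.4] 0.56 [ 0.4929 -0.0542  0.205 ]
```

View pics/c8.png

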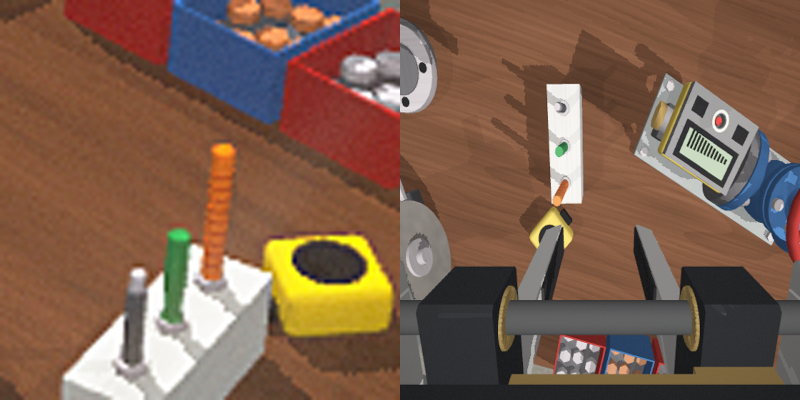

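The stylus stands with its collar on the block, top at 0.158. Now to the crank: top at (0.447,0.1005), radius measured 10.8 mm, 57 mm from the hub, which all fits.

Request:
{"op": "move_arm", "data": {"rows": [{"tx": 0.06,"ty": 0.7,"tz": 0,"spin": 0},{"tx": 0.06,"ty": 1,"tz": 0,"spin": 0},{"tx": 0.06,"ty": 1,"tz": 0,"spin": 0},{"tx": 0.06,"ty": 1,"tz": 0,"spin": 0},{"tx": 0.06,"ty": 1,"tz": 0,"spin": 0},{"tx": 0.06,"ty": 1,"tz": 0,"spin": 0},{"tx": 0.06,"ty": 1,"tz": 0,"spin": 0},{"tx": 0.06,"ty": 1,"tz": 0,"spin": 0}]}}

```text
clock: 22.95
position: [0.4923, -0.0439, 0.3106]
eef_rot: [0.0, -0.124, 0.992, 0.0]
force: [0.1, 0.1, -0.3]
finger_gap: 0.0568
grasp_force: 0.0
```

Request:
{"op": "move_arm", "data": {"rows": [{"tx": 0.06,"ty": 1,"tz": 0,"spin": 0},{"tx": 0.06,"ty": 1,"tz": 0,"spin": 0},{"tx": 0.06,"ty": 1,"tz": 0,"spin": 0},{"tx": 0.06,"ty": 1,"tz": 0,"spin": 0},{"tx": 0.06,"ty": 1,"tz": 0,"spin": 0},{"tx": 0.06,"ty": 1,"tz": 0,"spin": 0},{"tx": 0,"ty": 0,"tz": 0,"spin": 0},{"tx": 0,"ty": 0,"tz": 0,"spin": 0}], "claw": -0.5}}

```text
clock: 23.95
position: [0.4476, 0.0974, 0.3106]
eef_rot: [0.0, -0.124, 0.992, -0.0]
force: [0.3, 0.3, 1.1]
finger_gap: 0.0705
grasp_force: 0.0
```

```bash
cat > wheel.py <<'E'
from h import *
from scipy.optimize import least_squares
np.set_printoptions(precision=4,suppress=True)
s=get_state(); x=s["position"]; print(s["clock"],x,s["eef_rot"],s["qpos"],s["finger_gap"])
for n in("wrist","top"):
    p=capture(n)
    v,u=np.nonzero(p["range_z"]>0); h=cv2.cvtColor(p["color"],cv2.COLOR_RGB2HSV)[v,u]
    o,_=ray(p,(0,0)); D=np.stack([ray(p,(i,j))[1] for i,j in zip(u,v)]); Q=o+D*p["range_z"][v,u][:,None]
    k=(Q[:,2]>.266)&(Q[:,2]<.282)&(np.hypot(Q[:,0]-.447,Q[:,1]-.1)<.02)
    if k.any(): print(n,"cranktop",k.sum(),Q[k].mean(0),cv2.minEnclosingCircle((Q[k][:,:2]*1000).astype(np.float32)))
    r=np.hypot(Q[:,0]-.497,Q[:,1]-.074)
    k=((h[:,0]<8)|(h[:,0]>172))&(h[:,1]>150)&(Q[:,2]>.203)&(Q[:,2]<.216)&(r>.048)&(r<.068)
    if k.sum()>30:
        f=least_squares(lambda c:np.hypot(Q[k,0]-c[0],Q[k,1]-c[1])-.058,[.497,.074],loss="soft_l1",f_scale=.003); print(n,"hub",k.sum(),f.x)
    for l in("crank_grip","wheel_hub"):
        for q in mark_of(p,l)[:1]: print(n,l,np.round(q["xy"],1),round(q["confidence"],2),atz(p,q["xy"],{"crank_grip":.25,"wheel_hub":.205}[l]))
E
python3 wheel.py
```

```text
23.95 [0.4476 0.0974 0.3106] [ 0.0002 -0.1236  0.9923 -0.0004] [ 0.0627  0.051   1.5301 -0.0007  1.5599 -1.7558] 0.07051631142381581
wrist cranktop 796 [0.4469 0.1001 0.2744] ((448.3301696777344, 100.52632141113281), 10.951157569885254)
wrist hub 3930 [0.4986 0.077 ]
wrist crank_grip [286.5 222.5] 0.67 [0.4481 0.1038 0.25  ]
wrist wheel_hub [241.6 258. ] 0.77 [0.5044 0.0768 0.205 ]
```

Request:
{"op": "move_arm", "data": {"rows": [{"tx": -0.03,"ty": 0.12,"tz": 0.2,"spin": 0},{"tx": 0,"ty": 0,"tz": 0.6,"spin": 0},{"tx": 0,"ty": 0,"tz": 0.6,"spin": 0},{"tx": 0,"ty": 0,"tz": 0.6,"spin": 0},{"tx": 0,"ty": 0,"tz": 0.6,"spin": 0},{"tx": 0,"ty": 0,"tz": 0.4,"spin": 0},{"tx": 0,"ty": 0,"tz": 0.18,"spin": 0},{"tx": 0,"ty": 0,"tz": 0,"spin": 0}]}}

```text
clock: 25.25
position: [0.4477, 0.1006, 0.2308]
eef_rot: [-0.0, -0.123, 0.992, 0.0]
force: [1.0, -0.6, 0.2]
finger_gap: 0.0705
grasp_force: 0.0
```

Request:
{"op": "move_arm", "data": {"rows": [{"tx": 0,"ty": 0,"tz": 0,"spin": 0},{"tx": 0,"ty": 0,"tz": 0,"spin": 0},{"tx": 0,"ty": 0,"tz": 0,"spin": 0},{"tx": 0,"ty": 0,"tz": 0,"spin": 0},{"tx": 0,"ty": 0,"tz": 0,"spin": 0},{"tx": 0,"ty": 0,"tz": 0,"spin": 0},{"tx": 0,"ty": 0,"tz": 0,"spin": 0},{"tx": 0,"ty": 0,"tz": 0,"spin": 0}], "claw": 1, "grip_force": 40}}

```text
clock: 26.25
position: [0.4476, 0.1009, 0.231]
eef_rot: [-0.0, -0.123, 0.992, 0.0]
force: [-1.0, 1.8, 0.6]
finger_gap: 0.0216
grasp_force: 40.0
```

The crank is gripped. Next, rows for a clockwise arc.

```bash
cat > arc.py <<'E'
import sys,json; from h import *
np.set_printoptions(precision=4,suppress=True)
# usage: arc.py cx cy th0 dth n  (from the commanded angle th0, n rows of dth)
cx,cy,th,d,n=map(float,sys.argv[1:6]); n=int(n); r=.058
a,b=-.1233,.9924; X=np.array([a*a-b*b,2*a*b]); Y=np.array([2*a*b,b*b-a*a])
t=th+d*np.arange(n+1); P=np.c_[cx+r*np.cos(t),cy+r*np.sin(t)]-np.array([cx+r*np.cos(th),cy+r*np.sin(th)])
C=np.round(np.c_[P@X,P@Y]/.025,2); D=np.round(np.diff(C,axis=0),2)
for k in range(0,n,8): print(f"th {t[min(k+8,n)]:.3f}",[tuple(q) for q in D[k:k+8].tolist()])
s=get_state(); x=s["position"]; ang=np.arctan2(x[1]-cy,x[0]-cx); F=np.array(s["force"])
print("now",s["clock"],x,"ang",ang,"r",np.hypot(x[0]-cx,x[1]-cy),"Frad",F[0]*np.cos(ang)+F[1]*np.sin(ang),"Ftan",-F[0]*np.sin(ang)+F[1]*np.cos(ang))
E
python3 arc.py .4992 .0742 2.666 -0.2 8
```

```text
th 1.066 [(-0.34, 0.32), (-0.4, 0.24), (-0.43, 0.15), (-0.46, 0.07), (-0.46, -0.02), (-0.45, -0.12), (-0.42, -0.2), (-0.36, -0.28)]
now 26.25 [0.4476 0.1009 0.231 ] ang 2.664597333614056 r 0.0581378164922784 Frad 1.6775796107643686 Ftan -1.1059019308195595
```

Request:
{"op": "move_arm", "data": {"rows": [{"tx": -0.34,"ty": 0.32,"tz": 0,"spin": 0},{"tx": -0.4,"ty": 0.24,"tz": 0,"spin": 0},{"tx": -0.43,"ty": 0.15,"tz": 0,"spin": 0},{"tx": -0.46,"ty": 0.07,"tz": 0,"spin": 0},{"tx": -0.46,"ty": -0.02,"tz": 0,"spin": 0},{"tx": -0.45,"ty": -0.12,"tz": 0,"spin": 0},{"tx": -0.42,"ty": -0.2,"tz": 0,"spin": 0},{"tx": -0.36,"ty": -0.28,"tz": 0,"spin": 0}], "grip_force": 50}}

```text
clock: 27.25
position: [0.5285, 0.1286, 0.231]
eef_rot: [0.001, -0.124, 0.992, 0.003]
force: [0.5, 6.9, 0.1]
finger_gap: 0.0212
grasp_force: 50.0
```

```bash
python3 arc.py .4992 .0742 1.066 -0.06 8;python3 arc.py .4992 .0742 0.586 -0.03125 32
```

```text
th 0.586 [(-0.1, -0.1), (-0.09, -0.1), (-0.09, -0.11), (-0.08, -0.12), (-0.07, -0.11), (-0.07, -0.13), (-0.05, -0.12), (-0.05, -0.13)]
now 27.25 [0.5285 0.1286 0.231 ] ang 1.0769347579627857 r 0.06181021804704251 Frad 6.336629763123021 Ftan 2.8858712710827192
th 0.336 [(-0.02, -0.07), (-0.02, -0.07), (-0.02, -0.07), (-0.02, -0.07), (-0.01, -0.07), (-0.02, -0.07), (-0.01, -0.07), (0.0, -0.08)]
th 0.086 [(-0.01, -0.07), (0.0, -0.07), (0.0, -0.07), (0.0, -0.08), (0.0, -0.07), (0.01, -0.07), (0.01, -0.07), (0.01, -0.07)]
th -0.164 [(0.01, -0.07), (0.02, -0.08), (0.01, -0.07), (0.02, -0.07), (0.02, -0.07), (0.03, -0.06), (0.02, -0.07), (0.03, -0.07)]
th -0.414 [(0.03, -0.06), (0.03, -0.07), (0.04, -0.06), (0.03, -0.07), (0.04, -0.06), (0.04, -0.06), (0.04, -0.06), (0.05, -0.06)]
now 27.25 [0.5285 0.1286 0.231 ] ang 1.0769347579627857 r 0.06181021804704251 Frad 6.336629763123021 Ftan 2.8858712710827192
```

The force shows the true centre lies about 3 mm further to +y (0.500,0.0775), and that the arm is soft sideways (about 2 N/mm). Correcting, then advancing in short steps towards the stop.

```bash
python3 arc.py .5 .0775 1.06 -0.06 8;python3 arc.py .5 .0775 0.58 -0.05 96
```

```text
th 0.580 [(-0.1, -0.1), (-0.09, -0.1), (-0.09, -0.11), (-0.07, -0.12), (-0.08, -0.12), (-0.06, -0.12), (-0.06, -0.13), (-0.05, -0.13)]
now 27.25 [0.5285 0.1286 0.231 ] ang 1.0622431918164643 r 0.05853163161106938 Frad 6.2935494761615525 Ftan 2.9786514967789963
th 0.180 [(-0.04, -0.11), (-0.02, -0.11), (-0.03, -0.12), (-0.02, -0.11), (-0.01, -0.12), (-0.01, -0.11), (0.0, -0.12), (0.01, -0.11)]
th -0.220 [(0.01, -0.12), (0.02, -0.11), (0.02, -0.12), (0.03, -0.11), (0.03, -0.11), (0.04, -0.11), (0.04, -0.11), (0.05, -0.1)]
th -0.620 [(0.06, -0.11), (0.06, -0.09), (0.06, -0.1), (0.07, -0.09), (0.07, -0.09), (0.08, -0.09), (0.09, -0.08), (0.08, -0.08)]
th -1.020 [(0.09, -0.07), (0.1, -0.07), (0.09, -0.06), (0.1, -0.06), (0.11, -0.05), (0.1, -0.05), (0.11, -0.04), (0.11, -0.04)]
th -1.420 [(0.11, -0.03), (0.11, -0.03), (0.12, -0.02), (0.11, -0.02), (0.12, 0.0), (0.11, -0.01), (0.12, 0.0), (0.12, 0.01)]
th -1.820 [(0.11, 0.02), (0.12, 0.02), (0.11, 0.02), (0.11, 0.03), (0.11, 0.04), (0.11, 0.04), (0.1, 0.05), (0.11, 0.05)]
th -2.220 [(0.1, 0.06), (0.1, 0.06), (0.09, 0.07), (0.09, 0.07), (0.09, 0.08), (0.08, 0.08), (0.08, 0.08), (0.08, 0.09)]
th -2.620 [(0.07, 0.1), (0.06, 0.09), (0.06, 0.1), (0.06, 0.1), (0.05, 0.11), (0.04, 0.1), (0.04, 0.11), (0.04, 0.11)]
th -3.020 [(0.02, 0.12), (0.03, 0.11), (0.02, 0.11), (0.01, 0.12), (0.0, 0.12), (0.0, 0.11), (0.0, 0.12), (-0.02, 0.11)]
th -3.420 [(-0.01, 0.12), (-0.03, 0.11), (-0.02, 0.11), (-0.04, 0.11), (-0.04, 0.11), (-0.04, 0.11), (-0.05, 0.1), (-0.06, 0.11)]
th -3.820 [(-0.06, 0.1), (-0.07, 0.09), (-0.07, 0.09), (-0.07, 0.09), (-0.08, 0.09), (-0.08, 0.08), (-0.09, 0.07), (-0.09, 0.08)]
th -4.220 [(-0.1, 0.06), (-0.09, 0.07), (-0.1, 0.05), (-0.11, 0.06), (-0.1, 0.04), (-0.11, 0.05), (-0.11, 0.03), (-0.11, 0.03)]
now 27.25 [0.5285 0.1286 0.231 ] ang 1.0622431918164643 r 0.05853163161106938 Frad 6.2935494761615525 Ftan 2.9786514967789963
```

Request:
{"op": "move_arm", "data": {"rows": [{"tx": -0.14,"ty": -0.04,"tz": 0,"spin": 0},{"tx": -0.13,"ty": -0.05,"tz": 0,"spin": 0},{"tx": -0.09,"ty": -0.11,"tz": 0,"spin": 0},{"tx": -0.07,"ty": -0.12,"tz": 0,"spin": 0},{"tx": -0.08,"ty": -0.12,"tz": 0,"spin": 0},{"tx": -0.06,"ty": -0.12,"tz": 0,"spin": 0},{"tx": -0.06,"ty": -0.13,"tz": 0,"spin": 0},{"tx": -0.05,"ty": -0.13,"tz": 0,"spin": 0}]}}

```text
clock: 28.25
position: [0.5495, 0.109, 0.231]
eef_rot: [0.001, -0.123, 0.992, 0.0]
force: [2.6, 4.4, 0.3]
finger_gap: 0.0215
grasp_force: 50.0
```

Request:
{"op": "move_arm", "data": {"rows": [{"tx": -0.04,"ty": -0.11,"tz": 0,"spin": 0},{"tx": -0.02,"ty": -0.11,"tz": 0,"spin": 0},{"tx": -0.03,"ty": -0.12,"tz": 0,"spin": 0},{"tx": -0.02,"ty": -0.11,"tz": 0,"spin": 0},{"tx": -0.01,"ty": -0.12,"tz": 0,"spin": 0},{"tx": -0.01,"ty": -0.11,"tz": 0,"spin": 0},{"tx": 0,"ty": -0.12,"tz": 0,"spin": 0},{"tx": 0.01,"ty": -0.11,"tz": 0,"spin": 0}]}}

```text
clock: 29.25
position: [0.5578, 0.0873, 0.231]
eef_rot: [0.001, -0.123, 0.992, -0.0]
force: [4.2, 3.1, 0.5]
finger_gap: 0.0214
grasp_force: 50.0
```

Request:
{"op": "move_arm", "data": {"rows": [{"tx": 0.0,"ty": -0.12,"tz": 0,"spin": 0},{"tx": 0.01,"ty": -0.11,"tz": 0,"spin": 0},{"tx": 0.02,"ty": -0.12,"tz": 0,"spin": 0},{"tx": 0.03,"ty": -0.11,"tz": 0,"spin": 0},{"tx": 0.03,"ty": -0.11,"tz": 0,"spin": 0},{"tx": 0.04,"ty": -0.11,"tz": 0,"spin": 0},{"tx": 0.04,"ty": -0.11,"tz": 0,"spin": 0},{"tx": 0.05,"ty": -0.1,"tz": 0,"spin": 0}]}}

```text
clock: 30.25
position: [0.5574, 0.0658, 0.231]
eef_rot: [0.0, -0.123, 0.992, 0.001]
force: [5.0, 8.4, -0.4]
finger_gap: 0.0216
grasp_force: 50.0
```

Request:
{"op": "move_arm", "data": {"rows": [{"tx": 0.06,"ty": -0.11,"tz": 0,"spin": 0},{"tx": 0.06,"ty": -0.09,"tz": 0,"spin": 0},{"tx": 0.06,"ty": -0.1,"tz": 0,"spin": 0},{"tx": 0.07,"ty": -0.09,"tz": 0,"spin": 0},{"tx": 0,"ty": 0,"tz": 0,"spin": 0},{"tx": 0,"ty": 0,"tz": 0,"spin": 0},{"tx": 0,"ty": 0,"tz": 0,"spin": 0},{"tx": 0,"ty": 0,"tz": 0,"spin": 0}]}}

```text
clock: 31.25
position: [0.5573, 0.0656, 0.231]
eef_rot: [0.005, -0.124, 0.992, 0.011]
force: [11.4, 29.6, -4.1]
finger_gap: 0.0215
grasp_force: 50.0
```

At the stop: the handle hasn't moved, with 32 N against it. That is 0.47 turns from the start, which fits. Fit the centre from the points and lay out the two turns back.

Run:
```python
from h import *
from scipy.optimize import least_squares
P=np.array([(.4476,.1009),(.5285,.1286),(.5495,.109),(.5578,.0873),(.5574,.0658)])
f=least_squares(lambda c:np.hypot(*(P-c).T)-.058,[.5,.0775]); g=least_squares(lambda c:np.hypot(*(P-c[:2]).T)-c[2],[.5,.0775,.058]); print(f.x,f.fun,g.x,g.fun)
c=f.x; r=.058; ths=np.arctan2(.0657-c[1],.5573-c[0]); print("stop ang",ths)
a,b=-.1233,.9924; X=np.array([a*a-b*b,2*a*b]); Y=np.array([2*a*b,b*b-a*a])
p0=np.array([.5+r*np.cos(-.42),.0775+r*np.sin(-.42)])
t=np.linspace(ths,ths+4*np.pi+.02,54); t=np.r_[t]
Q=np.vstack([p0,c+r*np.c_[np.cos(t),np.sin(t)]])-p0
# split the first step (release of the stop push) in two
Q=np.vstack([Q[0],Q[0:2].mean(0),Q[1:]])
C=np.round(np.c_[Q@X,Q@Y]/.025,2); D=np.round(np.diff(C,axis=0),2); print(len(D))
for k in range(0,len(D),8): print(*["{\"tx\": %g, \"ty\": %g, \"tz\": 0, \"spin\": 0}"%tuple(q+0.0) for q in D[k:k+8]],sep=", ")
```

```text
[0.5006662  0.07768105] [-7.64175107e-05  2.98134218e-05  1.39295533e-05 -6.21470898e-05
 -3.55013874e-05] [0.50070324 0.07777237 0.05792394] [-2.94575947e-06  7.98913206e-06  9.54988830e-06 -3.77042699e-05
  2.31110208e-05]
stop ang -0.2084792156123476
55
{"tx": -0.14, "ty": 0.21, "tz": 0, "spin": 0}, {"tx": -0.15, "ty": 0.21, "tz": 0, "spin": 0}, {"tx": -0.18, "ty": 0.51, "tz": 0, "spin": 0}, {"tx": -0.05, "ty": 0.55, "tz": 0, "spin": 0}, {"tx": 0.07, "ty": 0.55, "tz": 0, "spin": 0}, {"tx": 0.2, "ty": 0.51, "tz": 0, "spin": 0}, {"tx": 0.32, "ty": 0.45, "tz": 0, "spin": 0}, {"tx": 0.41, "ty": 0.36, "tz": 0, "spin": 0}
{"tx": 0.49, "ty": 0.25, "tz": 0, "spin": 0}, {"tx": 0.53, "ty": 0.14, "tz": 0, "spin": 0}, {"tx": 0.55, "ty": 0, "tz": 0, "spin": 0}, {"tx": 0.54, "ty": -0.12, "tz": 0, "spin": 0}, {"tx": 0.49, "ty": -0.25, "tz": 0, "spin": 0}, {"tx": 0.42, "ty": -0.36, "tz": 0, "spin": 0}, {"tx": 0.32, "ty": -0.44, "tz": 0, "spin": 0}, {"tx": 0.21, "ty": -0.51, "tz": 0, "spin": 0}
{"tx": 0.08, "ty": -0.54, "tz": 0, "spin": 0}, {"tx": -0.04, "ty": -0.55, "tz": 0, "spin": 0}, {"tx": -0
[... 1025 characters left out ...]
0.36, "ty": -0.41, "tz": 0, "spin": 0}, {"tx": 0.27, "ty": -0.48, "tz": 0, "spin": 0}, {"tx": 0.14, "ty": -0.53, "tz": 0, "spin": 0}, {"tx": 0.01, "ty": -0.55, "tz": 0, "spin": 0}, {"tx": -0.11, "ty": -0.54, "tz": 0, "spin": 0}, {"tx": -0.24, "ty": -0.49, "tz": 0, "spin": 0}, {"tx": -0.35, "ty": -0.43, "tz": 0, "spin": 0}, {"tx": -0.44, "ty": -0.33, "tz": 0, "spin": 0}
{"tx": -0.5, "ty": -0.22, "tz": 0, "spin": 0}, {"tx": -0.54, "ty": -0.09, "tz": 0, "spin": 0}, {"tx": -0.55, "ty": 0.04, "tz": 0, "spin": 0}, {"tx": -0.53, "ty": 0.16, "tz": 0, "spin": 0}, {"tx": -0.47, "ty": 0.28, "tz": 0, "spin": 0}, {"tx": -0.39, "ty": 0.39, "tz": 0, "spin": 0}, {"tx": -0.29, "ty": 0.47, "tz": 0, "spin": 0}
```

Request:
{"op": "move_arm", "data": {"rows": [{"tx": -0.14,"ty": 0.21,"tz": 0,"spin": 0},{"tx": -0.15,"ty": 0.21,"tz": 0,"spin": 0},{"tx": -0.18,"ty": 0.51,"tz": 0,"spin": 0},{"tx": -0.05,"ty": 0.55,"tz": 0,"spin": 0},{"tx": 0.07,"ty": 0.55,"tz": 0,"spin": 0},{"tx": 0.2,"ty": 0.51,"tz": 0,"spin": 0},{"tx": 0.32,"ty": 0.45,"tz": 0,"spin": 0},{"tx": 0.41,"ty": 0.36,"tz": 0,"spin": 0}]}}

```text
clock: 32.25
position: [0.5206, 0.1322, 0.231]
eef_rot: [0.0, -0.123, 0.992, -0.0]
force: [2.2, -5.4, 0.1]
finger_gap: 0.0213
grasp_force: 50.0
```

Request:
{"op": "move_arm", "data": {"rows": [{"tx": 0.49,"ty": 0.25,"tz": 0,"spin": 0},{"tx": 0.53,"ty": 0.14,"tz": 0,"spin": 0},{"tx": 0.55,"ty": 0,"tz": 0,"spin": 0},{"tx": 0.54,"ty": -0.12,"tz": 0,"spin": 0},{"tx": 0.49,"ty": -0.25,"tz": 0,"spin": 0},{"tx": 0.42,"ty": -0.36,"tz": 0,"spin": 0},{"tx": 0.32,"ty": -0.44,"tz": 0,"spin": 0},{"tx": 0.21,"ty": -0.51,"tz": 0,"spin": 0}]}}

```text
clock: 33.25
position: [0.4425, 0.079, 0.231]
eef_rot: [-0.0, -0.123, 0.992, 0.001]
force: [3.5, 2.2, -1.6]
finger_gap: 0.0212
grasp_force: 50.0
```

Tracking well with small forces. Carrying on round.

Request:
{"op": "move_arm", "data": {"rows": [{"tx": 0.08,"ty": -0.54,"tz": 0,"spin": 0},{"tx": -0.04,"ty": -0.55,"tz": 0,"spin": 0},{"tx": -0.18,"ty": -0.52,"tz": 0,"spin": 0},{"tx": -0.29,"ty": -0.47,"tz": 0,"spin": 0},{"tx": -0.39,"ty": -0.38,"tz": 0,"spin": 0},{"tx": -0.47,"ty": -0.28,"tz": 0,"spin": 0},{"tx": -0.53,"ty": -0.17,"tz": 0,"spin": 0},{"tx": -0.55,"ty": -0.03,"tz": 0,"spin": 0}]}}

```text
clock: 34.25
position: [0.5189, 0.0226, 0.2309]
eef_rot: [-0.001, -0.123, 0.992, 0.0]
force: [-4.8, 4.3, 5.6]
finger_gap: 0.021
grasp_force: 50.0
```

Request:
{"op": "move_arm", "data": {"rows": [{"tx": -0.54,"ty": 0.1,"tz": 0,"spin": 0},{"tx": -0.5,"ty": 0.22,"tz": 0,"spin": 0},{"tx": -0.44,"ty": 0.33,"tz": 0,"spin": 0},{"tx": -0.35,"ty": 0.43,"tz": 0,"spin": 0},{"tx": -0.23,"ty": 0.49,"tz": 0,"spin": 0},{"tx": -0.12,"ty": 0.54,"tz": 0,"spin": 0},{"tx": 0.02,"ty": 0.55,"tz": 0,"spin": 0},{"tx": 0.15,"ty": 0.53,"tz": 0,"spin": 0}]}}

```text
clock: 35.25
position: [0.549, 0.1099, 0.2309]
eef_rot: [0.0, -0.123, 0.992, -0.003]
force: [-2.4, -5.4, 4.3]
finger_gap: 0.021
grasp_force: 50.0
```

Request:
{"op": "move_arm", "data": {"rows": [{"tx": 0.26,"ty": 0.48,"tz": 0,"spin": 0},{"tx": 0.37,"ty": 0.41,"tz": 0,"spin": 0},{"tx": 0.46,"ty": 0.3,"tz": 0,"spin": 0},{"tx": 0.51,"ty": 0.19,"tz": 0,"spin": 0},{"tx": 0.55,"ty": 0.07,"tz": 0,"spin": 0},{"tx": 0.55,"ty": -0.07,"tz": 0,"spin": 0},{"tx": 0.51,"ty": -0.19,"tz": 0,"spin": 0},{"tx": 0.46,"ty": -0.31,"tz": 0,"spin": 0}]}}

```text
clock: 36.25
position: [0.453, 0.111, 0.231]
eef_rot: [0.0, -0.123, 0.992, 0.001]
force: [4.8, 0.2, -1.4]
finger_gap: 0.021
grasp_force: 50.0
```

Request:
{"op": "move_arm", "data": {"rows": [{"tx": 0.36,"ty": -0.41,"tz": 0,"spin": 0},{"tx": 0.27,"ty": -0.48,"tz": 0,"spin": 0},{"tx": 0.14,"ty": -0.53,"tz": 0,"spin": 0},{"tx": 0.01,"ty": -0.55,"tz": 0,"spin": 0},{"tx": -0.11,"ty": -0.54,"tz": 0,"spin": 0},{"tx": -0.24,"ty": -0.49,"tz": 0,"spin": 0},{"tx": -0.35,"ty": -0.43,"tz": 0,"spin": 0},{"tx": -0.44,"ty": -0.33,"tz": 0,"spin": 0}]}}

```text
clock: 37.25
position: [0.4857, 0.0216, 0.2309]
eef_rot: [-0.001, -0.123, 0.992, 0.0]
force: [-1.6, 5.0, 3.1]
finger_gap: 0.0215
grasp_force: 50.0
```

Request:
{"op": "move_arm", "data": {"rows": [{"tx": -0.5,"ty": -0.22,"tz": 0,"spin": 0},{"tx": -0.54,"ty": -0.09,"tz": 0,"spin": 0},{"tx": -0.55,"ty": 0.04,"tz": 0,"spin": 0},{"tx": -0.53,"ty": 0.16,"tz": 0,"spin": 0},{"tx": -0.47,"ty": 0.28,"tz": 0,"spin": 0},{"tx": -0.39,"ty": 0.39,"tz": 0,"spin": 0},{"tx": -0.29,"ty": 0.47,"tz": 0,"spin": 0},{"tx": 0,"ty": 0,"tz": 0,"spin": 0}]}}

```text
clock: 38.25
position: [0.5578, 0.068, 0.2309]
eef_rot: [-0.001, -0.124, 0.992, 0.0]
force: [-4.8, 3.0, 3.7]
finger_gap: 0.0213
grasp_force: 50.0
```

```bash
python3 arc.py .5007 .0777 -0.2085 0.01 1
python3 - <<'E'
from h import *
s=get_state(); print(s["force"],s["finger_gap"],s["grasp_force"])
for i in range(1):
    S=capture("side"); w=capture("wrist")
a=S["color"][150:330,220:430]
cv2.imwrite("pics/c9.png",np.hstack([cv2.resize(q,(400,400),interpolation=cv2.INTER_CUBIC) for q in(a,w["color"])])[...,::-1])
s=get_state(); print(s["clock"],s["position"],s["qvel"])
E
```

```text
th -0.198 [(-0.01, 0.02)]
now 38.25 [0.5578 0.068  0.2309] ang -0.16878411003163862 r 0.05793815237992828 Frad -5.195269909439454 Ftan 2.1394180762145183
[-4.76205609  2.9817379   3.6507639 ] 0.021297311393792245 50.001676082611084
38.35 [0.55781679 0.06775833 0.23093434] [-0.00227484 -0.00177151  0.00124677 -0.00140194 -0.00199165 -0.00120381]
```

View pics/c9.png

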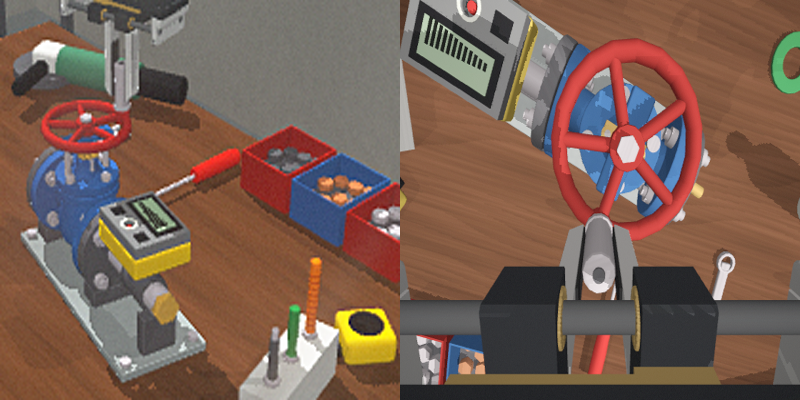

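The view shows the handle held between the fingers, and the stylus, scriber and punch standing in the block. The wheel is 2.3° past two turns and still. One settling second, then hand in.

Request:
{"op": "move_arm", "data": {"rows": [{"tx": 0,"ty": 0,"tz": 0,"spin": 0},{"tx": 0,"ty": 0,"tz": 0,"spin": 0},{"tx": 0,"ty": 0,"tz": 0,"spin": 0},{"tx": 0,"ty": 0,"tz": 0,"spin": 0},{"tx": 0,"ty": 0,"tz": 0,"spin": 0},{"tx": 0,"ty": 0,"tz": 0,"spin": 0},{"tx": 0,"ty": 0,"tz": 0,"spin": 0},{"tx": 0,"ty": 0,"tz": 0,"spin": 0}]}}

```text
clock: 39.35
position: [0.5578, 0.0676, 0.2309]
eef_rot: [-0.001, -0.124, 0.992, 0.0]
force: [-4.5, 3.6, 4.3]
finger_gap: 0.0216
grasp_force: 50.0
```

```bash
python3 -c "
from bench import *
s=get_state(); print(s['position'],s['grasp_force'],s['force']); print(hand_in())"
```

```text
[0.55776757 0.06758727 0.23094143] 50.0015652179718 [-4.54785939  3.62460215  4.26718661]
the job is handed in; nothing more can be done
None
```

I handed the job in at 39 s: I pushed the reset button fully in (17 N), stood the stylus back in the block, wound the valve shut against its stop and backed it off two turns (about 2° over), with the handle still gripped at 50 N and the wheel still; the hand-in returned no verdict.

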